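# Ring the bottle and vent its cap

## Robot

A 7-joint arm with a two-finger parallel gripper is mounted at the origin on the work surface. World frame = base frame: x ahead of the robot, y to its left, z up, the work surface at z = 0. Lengths are in m, angles in rad, forces in N, time in s.
With the tool pointing down it reaches from about 0.35 to 0.9 m from the base axis. Payload 8.1 kg.
Tool frame: the origin (TCP) lies between the finger pads; the fingertips stand 8 mm ahead of it and the grasp point (between the pads) lies 11 mm behind it; z points along the fingers, y is the direction in which the jaws open and shut (so a half turn about z gives the same grasp; the last joint's range is limited). The gripper opens to 85 mm and grips with 20 to 120 N. Pads are 22 mm wide; open, the fingers measure 114 mm over their backs; the gripper's body (76 mm by 85 mm) begins 54 mm behind the grasp point. The pads swing forward as they close: fully open they stand 13 mm farther back than shut.
Start: joints at [1.044, 0.434, 0.025, 1.573, -0.012, 1.134, -0.075], TCP at [0.257, -0.57, 0.239] pointing down, gripper open.
Joint ranges: [-2.62, 2.62], [-0.44, 2.09], [-1.27, 1.32], [0.08, 2.57], [-1.32, 4.46], [0.12, 2], [-2.74, 2.74]. Speed limits (rad/s): [2.22, 2.22, 3.01, 3.01, 3.14, 3.14, 3.14].

## Interface

Orientations are given as a unit quaternion [w, x, y, z].
In Python, from workcell import readout, viewer, workorder gives the robot as it stands.
- The arm moves only by the tool play_rows, never from a script. Its argument "deltas" is a list of rows, each an object of numbers: "claw": the finger opening in mm, from 0 to 85.4; "dx", "dy", "dz": the shift along the tool's x, y, z in mm; "rx", "ry", "rz": the turn, a rotation vector about the tool's x, y, z in rad. A call has 1 to 20 rows; each row shifts and turns the commanded pose from where the row before left it, along the tool's axes as they then stand; what a row does not reach is not made up. A row lasts 1/8 s, in which the tool goes at most 62.5 mm and 10.7 degrees, less where a joint would pass 70% of its speed; a pose out of reach is approached as far as the arm can. A call is refused whole if a number of a shift passes 62.5 or a number of a turn 0.188, either way. A call with a gripper value outside its range is refused whole. The fingers move at their own pace and stop on an object; "newtons" is the grip in N (left out, the last holds). Time passes only in rows, so rows that do not move let the fingers close. It gives the time, the measured TCP pose, the force and the opening at its end, in the units of the state.
- readout.state(): the state, without advancing time (a new reading comes with each control period).
- viewer.read_camera(name): name is "side" or "top"; returns a dict with "img" (384x512x3 uint8, red, green, blue), "fx", "fy", "cx", "cy" (pixels), "k1" (the pictures are not rectified: a ray, as slopes to the right and down, at radius r is drawn at 1 + k1 r^2 times it, then the intrinsics apply), "R" (3x3) and "t" (3): a world point X has camera coordinates R X + t. Camera axes: x right, y down, z forward; pixel columns grow to the right and rows downward; lengths in m; the calibration is good to about 2 mm. A picture is of the moment at which its call begins. There is no depth.
- workorder.job_done(): hands the job in, once; it reports no verdict.
The state is a dict: "time": time; "joint_pos": joint angles; "qvel": joint speeds; "effort": joint torques, N m; "ee_pos": TCP position; "ee_rot": TCP orientation; "ft_force": force on the tool from outside, world axes, zero at the start; "wrist_torque": the same for the moment, N m; "width": opening from 0.0 (shut) to 1.0 (fully open).
Only numpy, scipy, OpenCV 4.12 (cv2) and the standard library are available. Lean on these libraries where they do the work, as an engineer would, in place of code of your own. Each camera call takes 0.05 s, during which the arm holds its last target.

## Task

Get this bottle ready for the autoclave. First lift the cast weight ring out of its open mould, lower it (do not drop it) over the cap and neck so that it sits level on the bottle's sloping shoulder, and let go of it; then screw the cap down clockwise until it bottoms out, back it off a quarter turn, and finish while still gripping the cap there, holding it still. Leave the jar, the beaker and the flat box where they stand.

Things in the scene. Friction and masses are not known exactly. Their poses are not given: they have to be found in the camera images.
- mould: Open casting mould, fixed to the bench: a grey plastic block 110 x 110 mm, 26 mm high, with a round pocket 64 mm wide and 12 mm deep in the middle of its top and a round core 39 mm wide standing in the pocket, level with the block's top. Origin: centre of its underside; z up, x and y along its edges. It and the bottle may stand on either side.
- ring: Loose cast brass ring, 60 mm outside, 44 mm hole, 28 mm high, 0.15 to 0.3 kg, lying flat in the mould's pocket with about 2 mm of play all round; its upper 16 mm stand proud of the mould. Grip it across its outside. Origin: centre of its underside; z is its axis, up. Seated on the bottle's shoulder its underside is about 96 mm above the bottle's origin and its top about 8 mm below the cap's underside when the cap is home.
- bottle: Glass bottle held upright in an aluminium bench stand, the whole fixed to the bench. Origin: on the bottle's axis at the underside of the stand; z up along the axis. Stand: 120 x 120 x 12 mm plate with three jaws up to 57 mm height at up to 47 mm from the axis. Bottle 68 mm wide up to 85 mm height, then a conical shoulder that narrows to a 28 mm wide neck at 103 mm height; the ring (44 mm hole) passes over the cap and centres itself on the cone.
- cap: White ribbed screw cap on the bottle's neck, already started on the thread: 34 mm wide (36 mm over its fine ribs), 22 mm high, with a small raised bar (2 mm high) on its top from the centre to the edge along the cap's own x. Origin: centre of its underside, on the bottle's axis, 132 mm above the bottle's origin when screwed home and 6 mm higher per turn unscrewed; z up. It cannot come off.
- cap_turn (a joint): Angle of the cap in rad: 0 = screwed fully home (hard stop: the turning torque rises sharply there), grows as the cap is unscrewed (anticlockwise seen from above), up to 3.5. It starts between 2.2 and 3.0. Stiffness of turning: about 0.06 N m; stays where it is left. A quarter turn back from home is 1.57.
- jar: Bystander: white closed jar, 56 mm wide, 70 mm high, loose. Origin: centre of its underside.
- beaker: Bystander: empty glass beaker, 66 mm wide at the rim, 85 mm high, loose, standing between the mould and the bottle. Origin: centre of its underside.
- tipbox: Bystander: plain closed grey plastic box with a white lid, 80 x 120 x 50 mm high, loose. Origin: centre of its underside.
Not all that is in view belongs to the job. What is meant by the ring is not white, and is the larger of those in its own colour.

How it is judged:
On the way, in this order (a step that is already met when the one before it is completed fails the run):
1. the ring is lifted clear of the mould in the fingers (z of ring in the frame of mould above 0.04 m and contact force between the fingers and ring above 0.5 N), for 0.1 s.
2. the ring sits level on the bottle's shoulder, let go (horizontal distance between ring and bottle below 0.005 m and z of ring in the frame of bottle between 0.09 and 0.1 m and angle between ring's own z axis and vertical below 0.12 rad and contact force between the fingers and ring below 0.1 N), for 0.2 s.
3. the cap is screwed down until it bottoms out (value of joint cap_turn below 0.06 rad), for 0.1 s.
At the end, for the whole second after the job is handed in: Cap bottomed out (within 0.06 rad), then a quarter turn back: 1.22 to 1.92 rad from home, still, gripped with over 2 N; ring at rest on the shoulder within 5 mm of the axis, underside 90 to 100 mm above the bottle's origin, tilt under 0.12 rad; bystanders within 30 mm (value of joint cap_turn between 1.22 and 1.92 rad and velocity of joint cap_turn between -0.1 and 0.1 rad/s and contact force between the fingers and cap above 2 N and horizontal distance between ring and bottle below 0.005 m and z of ring in the frame of bottle between 0.09 and 0.1 m and angle between ring's own z axis and vertical below 0.12 rad and linear speed of ring below 0.03 m/s); the arm keeps its last pose, push and grip.
It fails at once if the ring is dropped (falls free faster than 0.5 m/s) (linear speed of ring above 0.5 m/s and contact force between the fingers and ring below 0.05 N).
It fails at once if a bystander is moved more than 30 mm (distance of any of jar, beaker, tipbox from where it was at the start of the episode above 0.03 m).
It also fails if it takes over 72 s, if anything falls off the work surface, if the arm or the gripper's body presses on something with over 40 N, if the wrist force passes 120 N, or if a joint passes its speed limit or range.

## Working session

There is one attempt and no reset: what is moved stays moved. The work goes in short steps, Python scripts to look and compute and a tool call to move; the robot and the scene stay as the last step left them, time stands still between calls to the robot, and variables do not carry over. Pictures are saved under pics/ and viewed, and the job is handed in when it is done.

Besides the shell and the picture viewer there is one more tool, called as a command line: name --argument value ..., lists and objects as JSON in quotes. play_rows: Moves the arm, as the interface text tells. Its arguments: {"type":"object","properties":{"deltas":{"type":"array"},"newtons":{"type":"number"}},"required":["deltas"]}

```bash
mkdir -p pics; ls; python3 - <<'E'
from workcell import readout, viewer
import cv2
s=readout.state(); print(s)
for n in("side","top"):
    c=viewer.read_camera(n); cv2.imwrite(f"pics/{n}0.png",c["img"][:,:,::-1])
    print(n,{k:(v.tolist() if hasattr(v,'tolist') else v) for k,v in c.items() if k!="img"})
E
```

```text
pics
{'time': 0.0, 'joint_pos': array([ 1.044386  ,  0.43522968,  0.02496369,  1.5741275 , -0.01162901,
        1.13398692, -0.07507991]), 'qvel': array([ 0.00132125, -0.00099875,  0.00180305, -0.00124539,  0.00012148,
        0.00067099,  0.00013155]), 'effort': array([ 4.89147733e-04, -6.70467854e+01,  1.02522366e+00, -3.16220534e+01,
        1.55463070e-02,  1.22401360e-02, -4.57813798e-06]), 'ee_pos': array([ 0.25677613, -0.56926086,  0.23850992]), 'ee_rot': array([-7.71028755e-04,  9.77637344e-01,  2.10296406e-01, -2.24978326e-04]), 'ft_force': array([-0.87239258,  1.11171474,  0.64458381]), 'wrist_torque': array([0.00382382, 0.00968386, 0.0385521 ]), 'width': 0.9946706523619145}
side {'fx': 354.38300533920085, 'fy': 354.38300533920085, 'cx': 254.57898958440853, 'cy': 187.29224949063698, 'k1': -0.07426800115279535, 'R': [[-0.9270383196008195, -0.3749483060794426, -0.0037042893846468737], [-0.2705118284175124, 0.6756008877731248, -0.6858474984472714], [0.25965997896846355, -0.6348048583685557, -0.7277358635616183]], 't': [0.5091426527042177, 0.23342625189304228, 0.6156889961802595]}
top {'fx': 414.0990562185253, 'fy': 414.0990562185253, 'cx': 259.2739015264862, 'cy': 194.10850220555713, 'k1': -0.07922506357582176, 'R': [[0.019951598911786574, -0.9991347879508656, -0.0364912209612394], [-0.999275313144968, -0.018744460855229145, -0.03312844285916887], [0.032415771468370595, 0.03712574165758288, -0.9987847100684338]], 't': [-0.023382725181406213, 0.563493905386385, 0.934718065989927]}
```

View pics/side0.png

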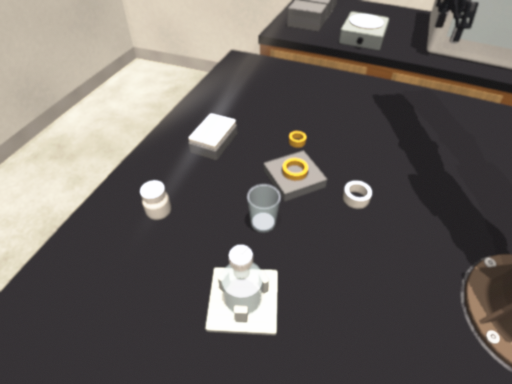

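View pics/top0.png

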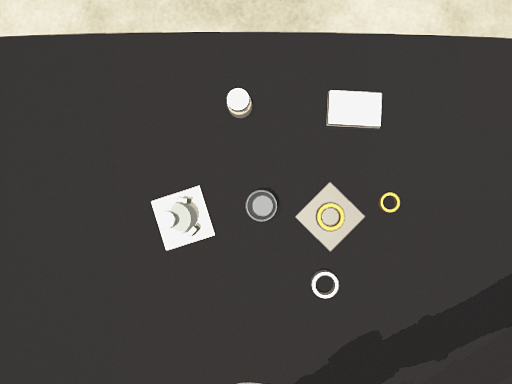

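The possible rings are: brass in the mould (side 295,168; top 330,217), small loose brass (side 298,138; top 390,202), and white (side 357,193; top 325,285). By the description it is the larger brass one, in the mould. Next I'll check that with a close crop and measure.

```bash
cat > h.py <<'E'
import numpy as np, cv2
from workcell import readout, viewer
def D(c): return np.array([c["k1"],0,0,0,0.]), np.array([[c["fx"],0,c["cx"]],[0,c["fy"],c["cy"]],[0,0,1.]])
def rays(c,px):
    d,K=D(c); R=np.array(c["R"]);t=np.array(c["t"])
    u=cv2.undistortPoints(np.array(px,float).reshape(-1,1,2),K,d).reshape(-1,2)
    v=np.c_[u,np.ones(len(u))]@R; return -R.T@t, v
def plane(c,px,z):
    o,v=rays(c,px); return o+v*((z-o[2])/v[:,2])[:,None]
def proj(c,X):
    d,K=D(c); r,_=cv2.Rodrigues(np.array(c["R"]))
    return cv2.projectPoints(np.array(X,float).reshape(-1,1,3),r,np.array(c["t"],float),K,d)[0].reshape(-1,2)
def tri(ca,pa,cb,pb):
    oa,va=rays(ca,[pa]);ob,vb=rays(cb,[pb]);va=va[0]/np.linalg.norm(va[0]);vb=vb[0]/np.linalg.norm(vb[0])
    s=np.linalg.lstsq(np.c_[va,-vb],ob-oa,rcond=None)[0]; a=oa+s[0]*va;b=ob+s[1]*vb
    return (a+b)/2,np.linalg.norm(a-b)
def crop(c,x0,y0,w,h,k,name):
    cv2.imwrite("pics/"+name,cv2.resize(c["img"][y0:y0+h,x0:x0+w,::-1],None,fx=k,fy=k,interpolation=cv2.INTER_CUBIC))
E
python3 - <<'E'
from h import *
T=viewer.read_camera("top");S=viewer.read_camera("side")
crop(T,140,170,280,140,2.8,"tcrop.png"); crop(S,190,110,200,240,2.4,"scrop.png")
for n,c,z in(("top",T,.042),("side",S,.042)):
    hsv=cv2.cvtColor(c["img"],cv2.COLOR_RGB2HSV)
    m=cv2.inRange(hsv,(15,110,90),(40,255,255))
    cs,_=cv2.findContours(m,cv2.RETR_EXTERNAL,cv2.CHAIN_APPROX_NONE)
    for q in cs:
        if cv2.contourArea(q)<20: continue
        P=plane(c,q.reshape(-1,2),z)[:,:2].astype(np.float32)
        (ctr,r)=cv2.minEnclosingCircle(P)
        print(n,cv2.boundingRect(q),ctr,r*2, cv2.fitEllipse(P))
E
```

```text
top (316, 203, 28, 28) (0.5170819163322449, -0.16897408664226532) 0.06070591136813164 ((0.5170596837997437, -0.16923344135284424), (0.05791737884283066, 0.05858058109879494), 152.9956817626953)
top (379, 192, 21, 21) (0.5508174896240234, -0.29827213287353516) 0.04771237447857857 ((0.5508050322532654, -0.29858332872390747), (0.04325871542096138, 0.04555542394518852), 22.936859130859375)
side (282, 158, 26, 22) (0.5138261318206787, -0.16214072704315186) 0.07312392443418503 ((0.5140162110328674, -0.16197939217090607), (0.05897967144846916, 0.07243078947067261), 14.799415588378906)
side (288, 130, 19, 18) (0.5419027209281921, -0.27007293701171875) 0.07167297601699829 ((0.5420886874198914, -0.2706334888935089), (0.04673931747674942, 0.07164976000785828), 14.671538352966309)
side (391, 72, 112, 31) (0.18522897362709045, -0.7012674808502197) 0.3421289622783661 ((0.18432708084583282, -0.6947681307792664), (0.05289941653609276, 0.5787867307662964), 89.89500427246094)
side (270, 49, 98, 25) (0.6059242486953735, -0.7000932097434998) 0.34364554286003113 ((0.5938675403594971, -0.6957703232765198), (0.053313132375478745, 0.5196510553359985), 89.89448547363281)
```

View pics/tcrop.png

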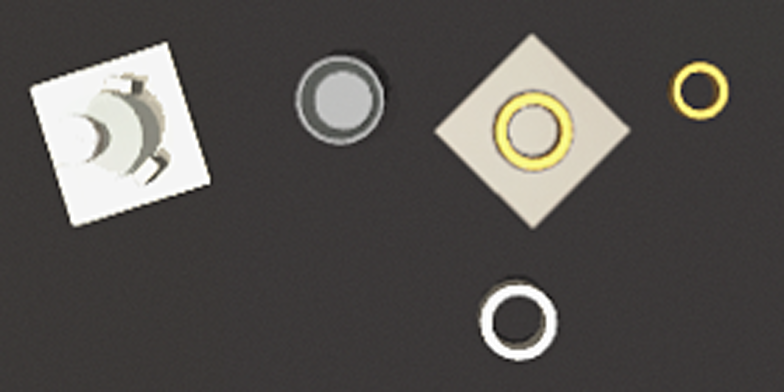

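View pics/scrop.png

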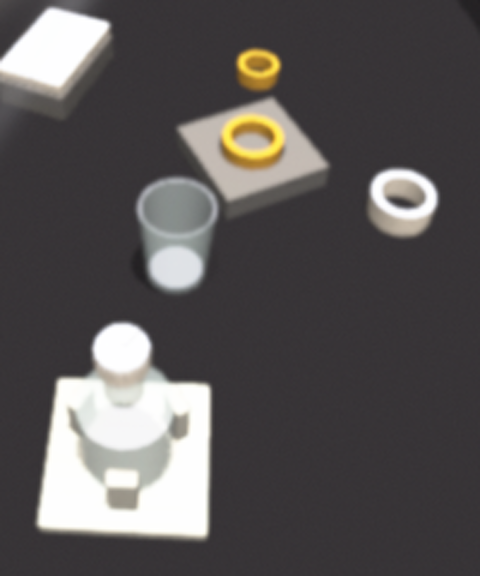

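The crops confirm the choice: the mould ring measures about 59 mm at 42 mm height and the loose brass one is smaller. Next are the bottle, the cap bar and the bystanders.

```bash
python3 - <<'E'
from h import *
T=viewer.read_camera("top");S=viewer.read_camera("side")
g=cv2.cvtColor(T["img"],cv2.COLOR_RGB2GRAY)
m=cv2.inRange(g,95,255); 
cs,_=cv2.findContours(m,cv2.RETR_EXTERNAL,cv2.CHAIN_APPROX_NONE)
for q in cs:
    a=cv2.contourArea(q)
    if a<100 or a>6000: continue
    b=cv2.boundingRect(q)
    cx=b[0]+b[2]/2
    z=.012 if cx<200 else .026 if 310<cx<350 and b[1]<240 and b[1]>150 else .085 if 240<cx<285 and b[1]>150 else .07 if cx<260 else .05
    P=plane(T,q.reshape(-1,2),z)[:,:2].astype(np.float32)
    print(b,z,cv2.minAreaRect(P))
h=cv2.cvtColor(S["img"],cv2.COLOR_RGB2GRAY)
# side stand
ms=cv2.inRange(S["img"],(215,205,185),(255,255,255))
cs,_=cv2.findContours(ms,cv2.RETR_EXTERNAL,cv2.CHAIN_APPROX_NONE)
for q in cs:
    if cv2.contourArea(q)<100: continue
    P=plane(S,q.reshape(-1,2),.012)[:,:2].astype(np.float32); print('S',cv2.boundingRect(q),cv2.minAreaRect(P))
def big(im,x,y,w,hh,k,n):
    c=im[y:y+hh,x:x+w,::-1].astype(float); c=np.clip((c-130)*2.0,0,255).astype(np.uint8)
    cv2.imwrite("pics/"+n,cv2.resize(c,None,fx=k,fy=k,interpolation=cv2.INTER_CUBIC))
big(S["img"],220,240,45,45,12,"caps.png"); big(T["img"],145,180,75,75,8,"capt.png")
E
```

```text
(311, 270, 28, 29) 0.05 ((0.3700028657913208, -0.1585686206817627), (0.05965804308652878, 0.05818720534443855), 46.221473693847656)
(380, 192, 20, 21) 0.05 ((0.5507027506828308, -0.29715317487716675), (0.04347609356045723, 0.041473668068647385), 0.6405453085899353)
(245, 190, 32, 32) 0.085 ((0.5376007556915283, -0.01829131692647934), (0.06487798690795898, 0.06493154168128967), 1.0774037837982178)
(151, 185, 64, 66) 0.012 ((0.5063198804855347, 0.16274049878120422), (0.12158801406621933, 0.12102067470550537), 19.204147338867188)
(295, 182, 70, 70) 0.026 ((0.5169519186019897, -0.17104442417621613), (0.11002425104379654, 0.1118665337562561), 46.05070114135742)
(326, 90, 57, 39) 0.05 ((0.7541994452476501, -0.2180740088224411), (0.12078169733285904, 0.08143300563097), 88.0458755493164)
(226, 87, 26, 31) 0.07 ((0.7590433955192566, 0.03415337949991226), (0.06601133197546005, 0.05309624969959259), 27.304527282714844)
S (487, 331, 13, 12) ((0.0759454146027565, 0.07686342298984528), (0.02076346054673195, 0.019369423389434814), 19.127620697021484)
S (206, 268, 71, 65) ((0.5055105686187744, 0.164
[... 660 characters left out ...]
0526), (0.05391808599233627, 0.05402181297540665), 21.936962127685547)
S (189, 114, 46, 33) ((0.7802098393440247, -0.26014596223831177), (0.12845438718795776, 0.08307860791683197), 88.03880310058594)
S (0, 59, 206, 230) ((1.0858862400054932, -0.10613888502120972), (0.2945045232772827, 0.8693313598632812), 0.299514502286911)
S (343, 13, 44, 22) ((0.5104880332946777, -1.1778472661972046), (0.16088920831680298, 0.2078937292098999), 0.12116285413503647)
S (379, 0, 54, 9) ((0.34504234790802, -1.5138847827911377), (0.2813037633895874, 0.11020442098379135), 27.586782455444336)
S (125, 0, 134, 61) ((1.222252607345581, -0.9099680781364441), (0.4983251392841339, 0.7905450463294983), 42.17993927001953)
```

View pics/caps.png

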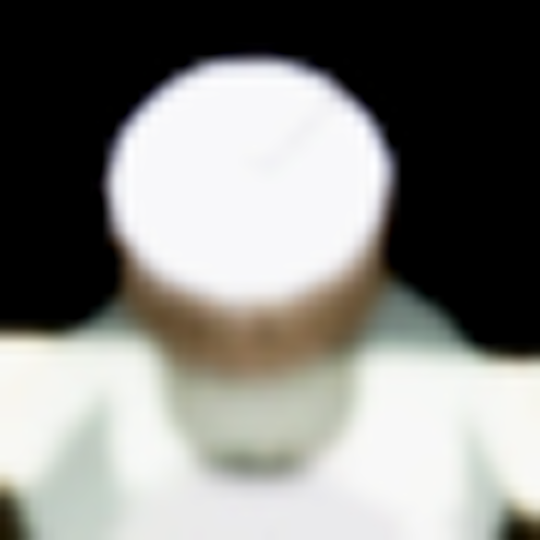

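View pics/capt.png

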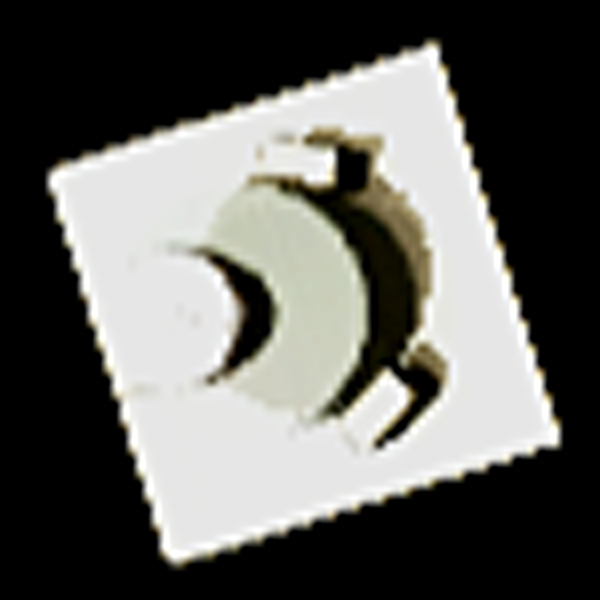

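play_rows --deltas '[{"rz": 0.141},{"rz": 0.141},{"rz": 0.142},{"dx": 26,"dy": -40,"dz": 10},{"dx": 26,"dy": -40,"dz": 10},{"dx": 26,"dy": -40,"dz": 10},{"dx": 26,"dy": -40,"dz": 10},{"dx": 26,"dy": -40,"dz": 10},{"dx": 26,"dy": -40,"dz": 10},{"dx": 26,"dy": -40,"dz": 10},{"dx": 26,"dy": -40,"dz": 10},{"dx": 26,"dy": -40,"dz": 10},{"dx": 26,"dy": -40,"dz": 10},{},{}]' --newtons 40

```text
validation failed for argument at $.de...
```

```bash
python3 - <<'E'
from h import *
s=readout.state();print(s["time"],s["joint_pos"].round(3),s["ee_pos"],s["ee_rot"],s["ft_force"])
T=viewer.read_camera("top");S=viewer.read_camera("side")
cv2.imwrite("pics/side1.png",S["img"][:,:,::-1]);cv2.imwrite("pics/top1.png",T["img"][:,:,::-1])
# cap top in side view
im=S["img"][240:285,220:265].astype(int); sub=(im[:,:,2]>222)
n,l,st,ce=cv2.connectedComponentsWithStats(sub.astype(np.uint8)*255)
k=l[15,20]; print(st[k],ce[k]); m=(l==k).astype(np.uint8)
q=cv2.findContours(m,cv2.RETR_EXTERNAL,cv2.CHAIN_APPROX_NONE)[0][0].reshape(-1,2)+[220,240]
for z in(.1545,.1565): print(z,cv2.fitEllipse(plane(S,q,z)[:,:2].astype(np.float32)))
print(proj(S,[[.506,.1635,.1565]]))
E
```

```text
0.3 [ 1.044  0.435  0.025  1.573 -0.012  1.134 -0.075] [ 0.25693876 -0.56959854  0.23903355] [-2.50487459e-04  9.77645046e-01  2.10261966e-01 -7.88733738e-05] [-0.21037433 -0.11296515  0.77162109]
[  9   5  23  20 358] [20.27094972 14.68715084]
0.1545 ((0.5057860612869263, 0.16323690116405487), (0.03280605003237724, 0.033877015113830566), 33.53422546386719)
0.1565 ((0.5052130222320557, 0.1643819361925125), (0.03266201168298721, 0.03372828662395477), 33.53435516357422)
[[240.01107781 253.83023897]]
```

View pics/side1.png

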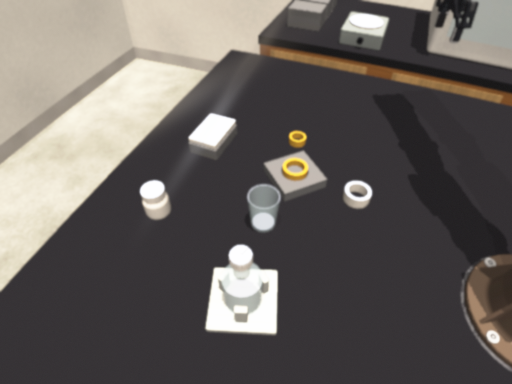

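View pics/top1.png

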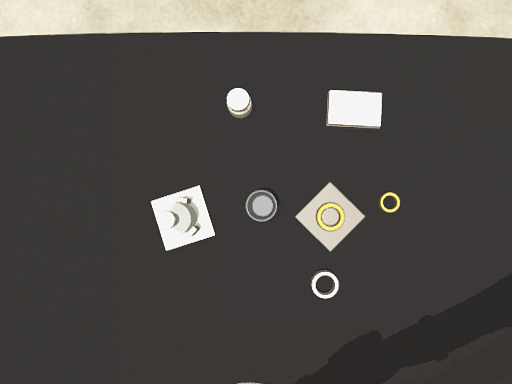

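The move was refused and the pictures are unchanged: cap at side 240,254, ring at side 295,168. The cap top gives the bottle axis as about (0.5055, 0.164), which agrees with the stand. I'll retry with every key in each row.

play_rows --deltas '[{"claw": 85,"dx": 0,"dy": 0,"dz": 0,"rx": 0,"ry": 0,"rz": 0.141},{"claw": 85,"dx": 0,"dy": 0,"dz": 0,"rx": 0,"ry": 0,"rz": 0.141},{"claw": 85,"dx": 0,"dy": 0,"dz": 0,"rx": 0,"ry": 0,"rz": 0.142}]' --newtons 40

```text
time: 0.78
ee_pos: [0.257, -0.5697, 0.2393]
ee_rot: [-0.0, 1.0, -0.002, 0.0]
ft_force: [0.3, 0.3, -0.2]
width: 0.998
```

play_rows --deltas '[{"claw": 85,"dx": 26,"dy": -40,"dz": 10,"rx": 0,"ry": 0,"rz": 0},{"claw": 85,"dx": 26,"dy": -40,"dz": 10,"rx": 0,"ry": 0,"rz": 0},{"claw": 85,"dx": 26,"dy": -40,"dz": 10,"rx": 0,"ry": 0,"rz": 0},{"claw": 85,"dx": 26,"dy": -40,"dz": 10,"rx": 0,"ry": 0,"rz": 0},{"claw": 85,"dx": 26,"dy": -40,"dz": 10,"rx": 0,"ry": 0,"rz": 0},{"claw": 85,"dx": 26,"dy": -40,"dz": 10,"rx": 0,"ry": 0,"rz": 0},{"claw": 85,"dx": 26,"dy": -40,"dz": 10,"rx": 0,"ry": 0,"rz": 0},{"claw": 85,"dx": 26,"dy": -40,"dz": 10,"rx": 0,"ry": 0,"rz": 0},{"claw": 85,"dx": 26,"dy": -40,"dz": 10,"rx": 0,"ry": 0,"rz": 0},{"claw": 85,"dx": 26,"dy": -40,"dz": 10,"rx": 0,"ry": 0,"rz": 0},{"claw": 85,"dx": 0,"dy": 0,"dz": 0,"rx": 0,"ry": 0,"rz": 0},{"claw": 85,"dx": 0,"dy": 0,"dz": 0,"rx": 0,"ry": 0,"rz": 0}]'

```text
time: 2.28
ee_pos: [0.5169, -0.1702, 0.1393]
ee_rot: [0.0, 1.0, -0.0, -0.0]
ft_force: [-1.0, -0.3, 0.3]
width: 1.0
```

```bash
python3 - <<'E'
from h import *
s=readout.state();print(s["time"],s["joint_pos"].round(3),s["ee_pos"],s["ee_rot"],s["ft_force"])
T=viewer.read_camera("top");S=viewer.read_camera("side")
crop(S,200,60,200,150,4,"side2.png");crop(T,250,130,200,150,4,"top2.png")
E
```

```text
2.275 [ 0.243  0.413 -0.032  1.888  0.018  0.84  -1.369] [ 0.51693185 -0.17018627  0.13930308] [ 2.27078864e-04  9.99999962e-01 -3.67097164e-05 -1.51559840e-04] [-0.99415662 -0.32885697  0.28071256]
```

View pics/side2.png

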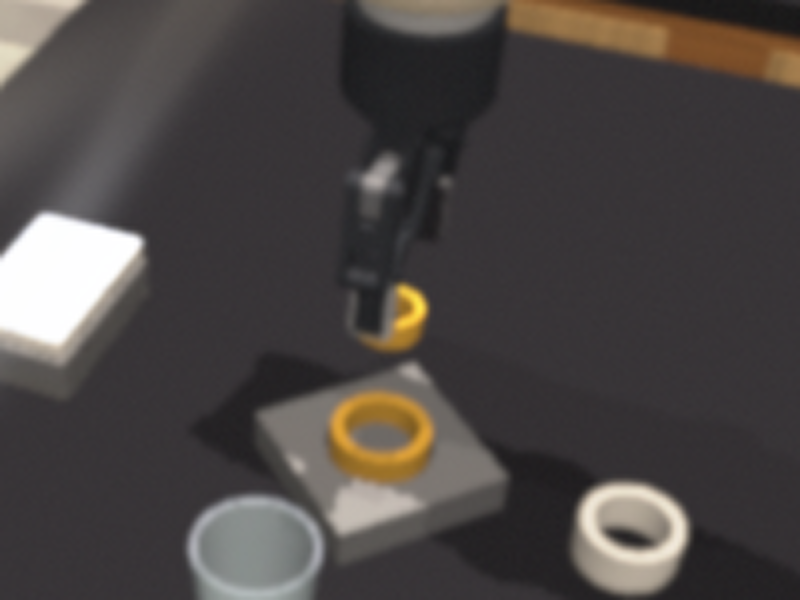

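View pics/top2.png

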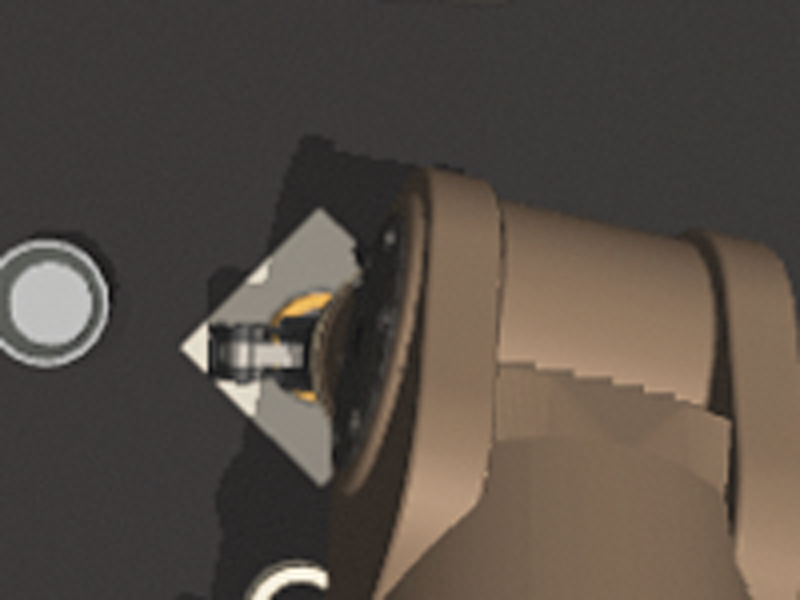

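The fingers stand over the ring: the left tip is at crop (370,335), i.e. side pixel (292,143), and the ring is below it at crop (382,435). I'll work out the tip height when open.

```bash
python3 - <<'E'
from h import *
S=viewer.read_camera("side")
for y in(-.1275,-.12,-.113):
    for z in(.125,.131,.137,.143,.149): print(y,z,((proj(S,[[.517,y,z]])-[200,60])*4).round(0))
E
```

```text
-0.1275 0.125 [[366. 359.]]
-0.1275 0.131 [[367. 351.]]
-0.1275 0.137 [[368. 342.]]
-0.1275 0.143 [[368. 333.]]
-0.1275 0.149 [[369. 324.]]
-0.12 0.125 [[362. 368.]]
-0.12 0.131 [[362. 359.]]
-0.12 0.137 [[363. 350.]]
-0.12 0.143 [[364. 341.]]
-0.12 0.149 [[365. 332.]]
-0.113 0.125 [[357. 376.]]
-0.113 0.131 [[358. 368.]]
-0.113 0.137 [[359. 359.]]
-0.113 0.143 [[360. 350.]]
-0.113 0.149 [[361. 341.]]
```

play_rows --deltas '[{"claw": 85,"dx": 0,"dy": 0,"dz": 20,"rx": 0,"ry": 0,"rz": 0},{"claw": 85,"dx": 0,"dy": 0,"dz": 20,"rx": 0,"ry": 0,"rz": 0},{"claw": 85,"dx": 0,"dy": 0,"dz": 20,"rx": 0,"ry": 0,"rz": 0},{"claw": 85,"dx": 0,"dy": 0,"dz": 20,"rx": 0,"ry": 0,"rz": 0},{"claw": 85,"dx": 0,"dy": 0,"dz": 15,"rx": 0,"ry": 0,"rz": 0},{"claw": 85,"dx": 0,"dy": 0,"dz": 11,"rx": 0,"ry": 0,"rz": 0},{"claw": 85,"dx": 0,"dy": 0,"dz": 0,"rx": 0,"ry": 0,"rz": 0},{"claw": 50,"dx": 0,"dy": 0,"dz": 0,"rx": 0,"ry": 0,"rz": 0},{"claw": 50,"dx": 0,"dy": 0,"dz": 0,"rx": 0,"ry": 0,"rz": 0},{"claw": 50,"dx": 0,"dy": 0,"dz": 0,"rx": 0,"ry": 0,"rz": 0},{"claw": 50,"dx": 0,"dy": 0,"dz": 0,"rx": 0,"ry": 0,"rz": 0},{"claw": 50,"dx": 0,"dy": 0,"dz": 0,"rx": 0,"ry": 0,"rz": 0}]' --newtons 60

```text
time: 3.92
ee_pos: [0.5176, -0.1698, 0.0348]
ee_rot: [0.0, 1.0, 0.0, 0.001]
ft_force: [-4.1, 0.9, 11.9]
width: 0.673
```

```bash
python3 - <<'E'
from h import *
S=viewer.read_camera("side");T=viewer.read_camera("top")
crop(S,230,100,120,110,6,"side3.png")
E
```

```text
(no output)
```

View pics/side3.png

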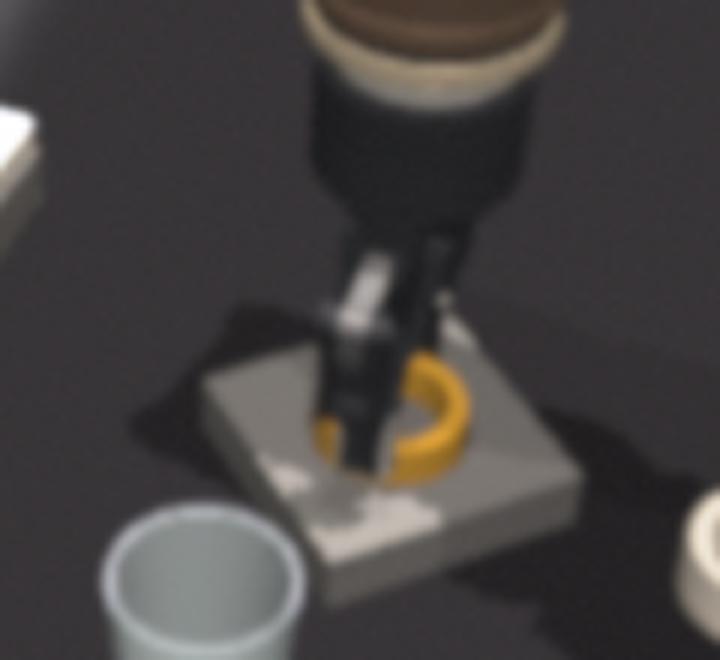

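The fingers are closed on the ring at crop (340–390, 440); the opening reads about 57 mm. The tips press lightly on the mould (12 N), so I'll lift gently.

play_rows --deltas '[{"claw": 50,"dx": 0,"dy": 0,"dz": -2,"rx": 0,"ry": 0,"rz": 0},{"claw": 50,"dx": 0,"dy": 0,"dz": -4,"rx": 0,"ry": 0,"rz": 0},{"claw": 50,"dx": 0,"dy": 0,"dz": -6,"rx": 0,"ry": 0,"rz": 0},{"claw": 50,"dx": 0,"dy": 0,"dz": -8,"rx": 0,"ry": 0,"rz": 0},{"claw": 50,"dx": 0,"dy": 0,"dz": -10,"rx": 0,"ry": 0,"rz": 0},{"claw": 50,"dx": 0,"dy": 0,"dz": -12,"rx": 0,"ry": 0,"rz": 0},{"claw": 50,"dx": 0,"dy": 0,"dz": -14,"rx": 0,"ry": 0,"rz": 0},{"claw": 50,"dx": 0,"dy": 0,"dz": -15,"rx": 0,"ry": 0,"rz": 0},{"claw": 50,"dx": 0,"dy": 0,"dz": -15,"rx": 0,"ry": 0,"rz": 0},{"claw": 50,"dx": 0,"dy": 0,"dz": -8,"rx": 0,"ry": 0,"rz": 0},{"claw": 50,"dx": 0,"dy": 0,"dz": 0,"rx": 0,"ry": 0,"rz": 0}]'

```text
time: 5.4
ee_pos: [0.5175, -0.1699, 0.128]
ee_rot: [0.0, 1.0, -0.0, 0.001]
ft_force: [-0.1, 0.2, -3.0]
width: 0.672
```

```bash
python3 - <<'E'
from h import *
S=viewer.read_camera("side");T=viewer.read_camera("top")
crop(S,230,60,120,110,6,"side4.png");crop(T,250,130,200,150,4,"top4.png")
E
```

```text
(no output)
```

View pics/side4.png

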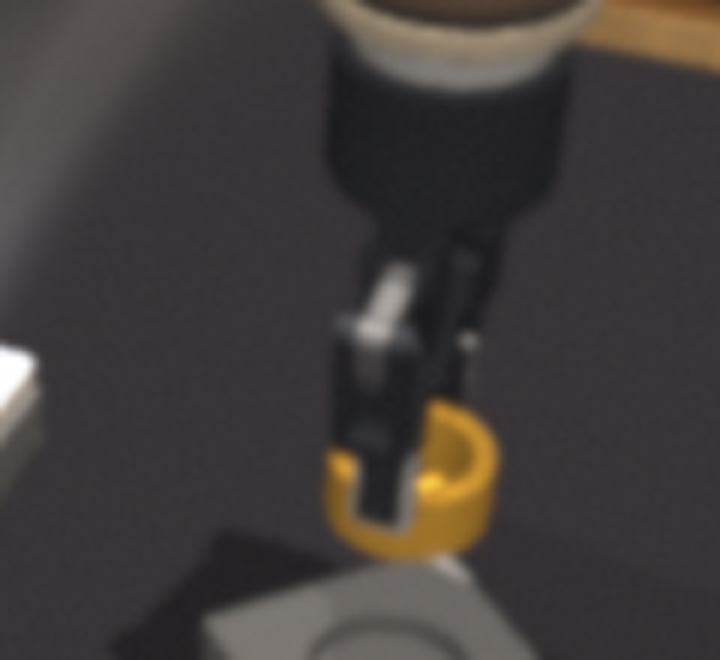

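The ring is held level (crop 410,480), clear of the mould, and the wrist reads about 3 N of load. Moving it above the bottle.

play_rows --deltas '[{"claw": 50,"dx": 0,"dy": 0,"dz": -15,"rx": 0,"ry": 0,"rz": 0},{"claw": 50,"dx": 0,"dy": -10,"dz": -20,"rx": 0,"ry": 0,"rz": 0},{"claw": 50,"dx": -1,"dy": -20,"dz": -20,"rx": 0,"ry": 0,"rz": 0},{"claw": 50,"dx": -1,"dy": -25,"dz": -20,"rx": 0,"ry": 0,"rz": 0},{"claw": 50,"dx": -1,"dy": -30,"dz": -12,"rx": 0,"ry": 0,"rz": 0},{"claw": 50,"dx": -1,"dy": -30,"dz": 0,"rx": 0,"ry": 0,"rz": 0},{"claw": 50,"dx": -1,"dy": -30,"dz": 0,"rx": 0,"ry": 0,"rz": 0},{"claw": 50,"dx": -1,"dy": -30,"dz": 0,"rx": 0,"ry": 0,"rz": 0},{"claw": 50,"dx": -1,"dy": -30,"dz": 0,"rx": 0,"ry": 0,"rz": 0},{"claw": 50,"dx": -1,"dy": -30,"dz": 0,"rx": 0,"ry": 0,"rz": 0},{"claw": 50,"dx": -1,"dy": -30,"dz": 0,"rx": 0,"ry": 0,"rz": 0},{"claw": 50,"dx": -1,"dy": -25,"dz": 0,"rx": 0,"ry": 0,"rz": 0},{"claw": 50,"dx": -1,"dy": -20,"dz": 0,"rx": 0,"ry": 0,"rz": 0},{"claw": 50,"dx": -1,"dy": -15,"dz": 0,"rx": 0,"ry": 0,"rz": 0},{"claw": 50,"dx": 0,"dy": -9,"dz": 0,"rx": 0,"ry": 0,"rz": 0},{"claw": 50,"dx": 0,"dy": 0,"dz": 0,"rx": 0,"ry": 0,"rz": 0},{"claw": 50,"dx": 0,"dy": 0,"dz": 0,"rx": 0,"ry": 0,"rz": 0}]'

```text
time: 7.62
ee_pos: [0.5053, 0.1632, 0.2143]
ee_rot: [0.0, 1.0, -0.001, -0.0]
ft_force: [0.2, -0.5, -2.2]
width: 0.671
```

```bash
python3 - <<'E'
from h import *
s=readout.state();print(s["time"],s["joint_pos"].round(3),s["ee_pos"],s["ee_rot"],s["ft_force"])
S=viewer.read_camera("side");T=viewer.read_camera("top")
crop(S,170,180,130,150,4,"side5.png");crop(T,120,130,200,150,4,"top5.png")
zt=s["ee_pos"][2]-.0208+.028
hsv=cv2.cvtColor(S["img"],cv2.COLOR_RGB2HSV)
m=cv2.inRange(hsv,(12,110,60),(40,255,255)); m[:180]=0
q=np.argwhere(m)[:,::-1]; print(q.min(0),q.max(0))
# predicted outline of ring about TCP
p=s["ee_pos"]; a=np.linspace(0,2*np.pi,13)[:-1]
for z in(zt,zt-.028):
  print((( proj(S,np.c_[p[0]+.03*np.cos(a),p[1]+.03*np.sin(a),a*0+z])-[170,180])*4).round(0).tolist())
E
```

```text
7.625 [-0.281  0.317 -0.17   1.824  0.063  1.006 -2.048] [0.50533425 0.16323444 0.21425575] [ 3.30602569e-04  9.99999725e-01 -6.60030014e-04 -7.69545379e-05] [ 0.15252876 -0.46379441 -2.21217653]
[227 211] [262 256]
[[196.0, 165.0], [188.0, 201.0], [203.0, 236.0], [239.0, 259.0], [286.0, 264.0], [330.0, 249.0], [358.0, 218.0], [363.0, 181.0], [345.0, 148.0], [310.0, 128.0], [266.0, 124.0], [225.0, 137.0]]
[[202.0, 213.0], [194.0, 248.0], [209.0, 283.0], [243.0, 306.0], [288.0, 310.0], [330.0, 295.0], [357.0, 265.0], [362.0, 229.0], [345.0, 196.0], [311.0, 176.0], [270.0, 172.0], [230.0, 185.0]]
```

View pics/side5.png

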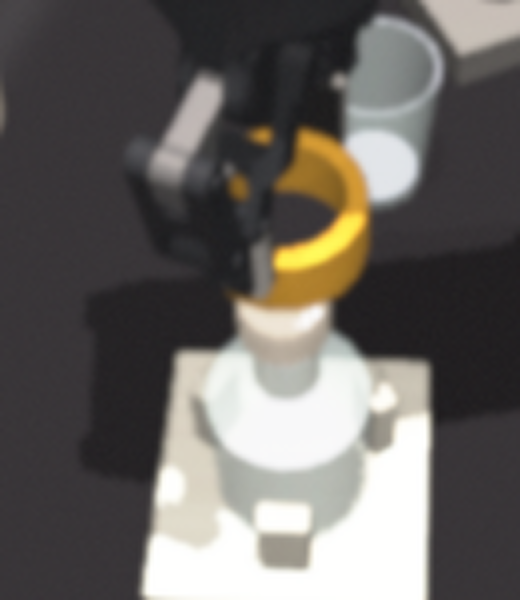

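View pics/top5.png

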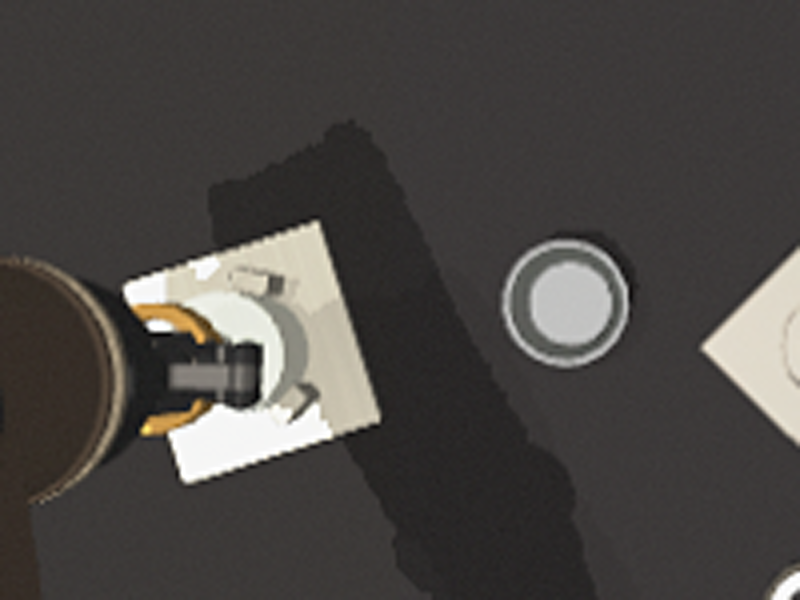

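In the side crop the ring (about 300,215) hangs over the cap (285,320), seemingly some 2 mm toward −x of the TCP. I'll measure that offset from its outline in both views.

```bash
python3 - <<'E'
from h import *
s=readout.state();p=s["ee_pos"];zt=p[2]-.0208+.028
from scipy.optimize import least_squares
T=viewer.read_camera("top");S=viewer.read_camera("side")
for n,c,roi in(("top",T,(150,190,185,250)),("side",S,(200,205,280,265))):
    hsv=cv2.cvtColor(c["img"],cv2.COLOR_RGB2HSV); m=cv2.inRange(hsv,(12,100,60),(40,255,255))
    k=np.zeros_like(m);k[roi[1]:roi[3],roi[0]:roi[2]]=255;m&=k
    for r in range(roi[1],roi[3]):
        x=np.flatnonzero(m[r])
        if len(x): print(n,r,x.min(),x.max(),end=' ; ')
    print()
# predictions of extents
a=np.linspace(0,2*np.pi,361)
for ddx in(-.003,-.002,-.001,0):
    C=np.c_[p[0]+ddx+.03*np.cos(a),p[1]+.03*np.sin(a)]
    o=[]
    for c in(T,S):
        t=proj(c,np.c_[C,a*0+zt]);b=proj(c,np.c_[C,a*0+zt-.028]);q=np.r_[t,b]
        o.append((q.min(0).round(1).tolist(),q.max(0).round(1).tolist(),'toponly',t.min(0).round(1).tolist(),t.max(0).round(1).tolist()))
    print(ddx,o)
E
```

```text
top 206 154 164 ; top 207 152 167 ; top 208 153 168 ; top 209 154 170 ; top 210 163 171 ; top 211 164 172 ; top 212 165 172 ; top 213 167 173 ; top 214 168 174 ; top 215 169 174 ; top 230 168 172 ; top 231 168 172 ; top 232 167 171 ; top 233 160 170 ; top 234 157 168 ; top 235 156 167 ; top 236 156 164 ; top 237 155 161 ; top 238 155 161 ; 
side 211 234 246 ; side 212 232 250 ; side 213 232 252 ; side 214 231 253 ; side 215 232 254 ; side 216 234 255 ; side 217 243 255 ; side 218 243 256 ; side 219 243 257 ; side 220 242 257 ; side 221 242 258 ; side 222 241 259 ; side 223 240 259 ; side 224 228 259 ; side 225 227 260 ; side 226 227 260 ; side 227 227 261 ; side 228 227 261 ; side 229 228 261 ; side 230 250 261 ; side 231 252 261 ; side 232 253 262 ; side 233 254 262 ; side 234 253 262 ; side 235 253 262 ; side 236 252 262 ; side 237 250 262 ; side 238 249 262 ; side 239 247 262 ; side 240 243 262 ; side 241 239 262 ; side 242 238 262 ; side 243 238 261 ; side 244 238 261 ; side 245 238 261 ; side 246 238 261 ; side 247 238 260 ; side 248 238 260 ; side 249 238 259 ; side 250 238 259 ; side 251 238 258 ; side 252 238 257 ; side 253 228 256 ; side 254 228 255 ; side 255 232 251 ; side 256 235 246 ; side 257 239 242 ; 
-0.003 [([139.6, 205.9], [176.2, 239.5], 'toponly', [139.6, 205.9], [172.5, 239.5]), ([218.8, 211.4], [263.0, 258.5], 'toponly', [218.8, 211.4], [263.0, 247.0])]
-0.002 [([139.6, 205.4], [176.2, 239.0], 'toponly', [139.6, 205.4], [172.5, 239.0]), ([218.2, 211.2], [262.3, 258.3], 'toponly', [218.2, 211.2], [262.3, 246.8])]
-0.001 [([139.6, 204.8], [176.2, 238.4], 'toponly', [139.6, 204.8], [172.5, 238.4]), ([217.5, 211.0], [261.6, 258.1], 'toponly', [217.5, 211.0], [261.6, 246.5])]
0 [([139.6, 204.3], [176.2, 237.9], 'toponly', [139.6, 204.3], [172.5, 237.9]), ([216.8, 210.8], [260.9, 257.8], 'toponly', [216.8, 210.8], [260.9, 246.3])]
```

Both views put the ring about 1.8 mm in −x of the TCP. I'll shift +2 mm in x and +0.8 mm in y, then lower to just above the shoulder (contact expected at TCP z ≈ 0.117).

play_rows --deltas '[{"claw": 50,"dx": 2,"dy": -0.8,"dz": 5,"rx": 0,"ry": 0,"rz": 0},{"claw": 50,"dx": 0,"dy": 0,"dz": 10,"rx": 0,"ry": 0,"rz": 0},{"claw": 50,"dx": 0,"dy": 0,"dz": 10,"rx": 0,"ry": 0,"rz": 0},{"claw": 50,"dx": 0,"dy": 0,"dz": 5,"rx": 0,"ry": 0,"rz": 0},{"claw": 50,"dx": 0,"dy": 0,"dz": 5,"rx": 0,"ry": 0,"rz": 0},{"claw": 50,"dx": 0,"dy": 0,"dz": 5,"rx": 0,"ry": 0,"rz": 0},{"claw": 50,"dx": 0,"dy": 0,"dz": 0,"rx": 0,"ry": 0,"rz": 0}]'

```text
time: 8.7
ee_pos: [0.507, 0.165, 0.174]
ee_rot: [0.0, 1.0, -0.0, -0.0]
ft_force: [0.3, -0.1, -3.9]
width: 0.673
```

```bash
python3 - <<'E'
from h import *
S=viewer.read_camera("side");T=viewer.read_camera("top")
crop(S,170,180,130,150,4,"side6.png")
E
```

```text
(no output)
```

View pics/side6.png

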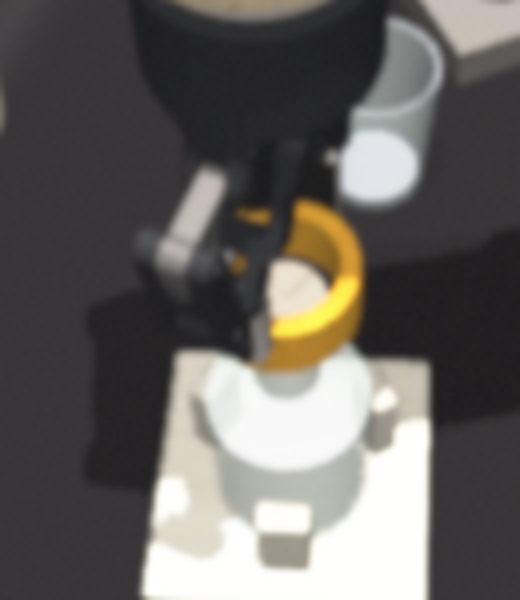

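The cap (crop 295,285) is inside the hole and there is no side force. Lowering on.

play_rows --deltas '[{"claw": 50,"dx": 0,"dy": 0.7,"dz": 8,"rx": 0,"ry": 0,"rz": 0},{"claw": 50,"dx": 0,"dy": 0,"dz": 10,"rx": 0,"ry": 0,"rz": 0},{"claw": 50,"dx": 0,"dy": 0,"dz": 10,"rx": 0,"ry": 0,"rz": 0},{"claw": 50,"dx": 0,"dy": 0,"dz": 10,"rx": 0,"ry": 0,"rz": 0},{"claw": 50,"dx": 0,"dy": 0,"dz": 8,"rx": 0,"ry": 0,"rz": 0},{"claw": 50,"dx": 0,"dy": 0,"dz": 4,"rx": 0,"ry": 0,"rz": 0},{"claw": 50,"dx": 0,"dy": 0,"dz": 0,"rx": 0,"ry": 0,"rz": 0}]'

```text
time: 9.68
ee_pos: [0.5071, 0.1643, 0.1241]
ee_rot: [0.0, 1.0, -0.0, -0.0]
ft_force: [-0.2, 0.9, -2.7]
width: 0.672
```

play_rows --deltas '[{"claw": 50,"dx": 0,"dy": 0,"dz": 2,"rx": 0,"ry": 0,"rz": 0},{"claw": 50,"dx": 0,"dy": 0,"dz": 2,"rx": 0,"ry": 0,"rz": 0},{"claw": 50,"dx": 0,"dy": 0,"dz": 1,"rx": 0,"ry": 0,"rz": 0},{"claw": 50,"dx": 0,"dy": 0,"dz": 0,"rx": 0,"ry": 0,"rz": 0}]'

```text
time: 10.18
ee_pos: [0.5072, 0.1643, 0.1193]
ee_rot: [0.0, 1.0, -0.0, -0.0]
ft_force: [-0.9, -0.1, -2.8]
width: 0.676
```

play_rows --deltas '[{"claw": 50,"dx": 0,"dy": 0,"dz": 1,"rx": 0,"ry": 0,"rz": 0},{"claw": 50,"dx": 0,"dy": 0,"dz": 1,"rx": 0,"ry": 0,"rz": 0},{"claw": 50,"dx": 0,"dy": 0,"dz": 0,"rx": 0,"ry": 0,"rz": 0}]'

```text
time: 10.55
ee_pos: [0.5071, 0.1643, 0.1172]
ee_rot: [0.0, 1.0, -0.0, -0.0]
ft_force: [-0.5, 0.8, -3.2]
width: 0.669
```

play_rows --deltas '[{"claw": 50,"dx": 0,"dy": 0,"dz": 1,"rx": 0,"ry": 0,"rz": 0},{"claw": 50,"dx": 0,"dy": 0,"dz": 0.5,"rx": 0,"ry": 0,"rz": 0},{"claw": 50,"dx": 0,"dy": 0,"dz": 0,"rx": 0,"ry": 0,"rz": 0}]'

```text
time: 10.92
ee_pos: [0.5075, 0.1643, 0.1162]
ee_rot: [-0.0, 1.0, -0.0, 0.0]
ft_force: [-1.7, -0.3, 4.8]
width: 0.674
```

Contact: the load swung from −3 to +5 N at the expected height. Releasing gently.

play_rows --deltas '[{"claw": 58,"dx": 0,"dy": 0,"dz": 0,"rx": 0,"ry": 0,"rz": 0},{"claw": 62,"dx": 0,"dy": 0,"dz": 0,"rx": 0,"ry": 0,"rz": 0},{"claw": 68,"dx": 0,"dy": 0,"dz": 0,"rx": 0,"ry": 0,"rz": 0},{"claw": 76,"dx": 0,"dy": 0,"dz": 0,"rx": 0,"ry": 0,"rz": 0},{"claw": 85,"dx": 0,"dy": 0,"dz": 0,"rx": 0,"ry": 0,"rz": 0},{"claw": 85,"dx": 0,"dy": 0,"dz": 0,"rx": 0,"ry": 0,"rz": 0},{"claw": 85,"dx": 0,"dy": 0,"dz": 0,"rx": 0,"ry": 0,"rz": 0}]'

```text
time: 11.8
ee_pos: [0.5072, 0.1643, 0.1158]
ee_rot: [0.0, 1.0, -0.0, -0.0]
ft_force: [-0.2, -0.0, 0.1]
width: 0.997
```

```bash
python3 - <<'E'
from h import *
S=viewer.read_camera("side");T=viewer.read_camera("top")
crop(S,170,180,130,150,4,"side7.png")
E
```

```text
(no output)
```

View pics/side7.png

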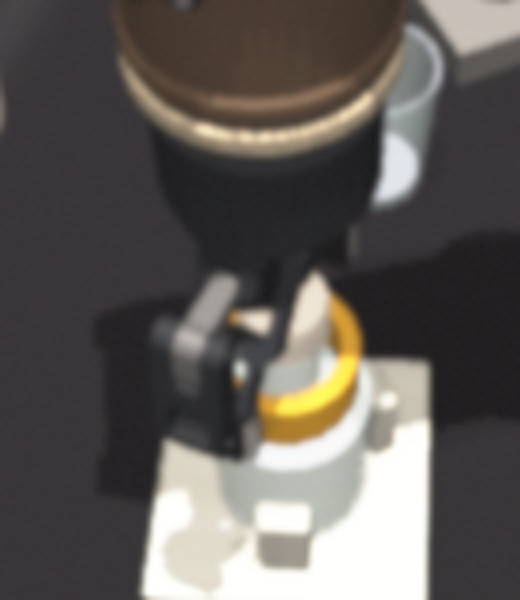

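The ring rests on the shoulder (crop 295,390) and the fingers are open clear of it. Rise, then wind the wrist back (j7 −2.05 → about +1.5) to have room for the clockwise turn.

play_rows --deltas '[{"claw": 85,"dx": 0,"dy": 0,"dz": -5,"rx": 0,"ry": 0,"rz": 0},{"claw": 85,"dx": 0,"dy": 0,"dz": -10,"rx": 0,"ry": 0,"rz": 0},{"claw": 85,"dx": 0,"dy": 0,"dz": -15,"rx": 0,"ry": 0,"rz": 0},{"claw": 85,"dx": 0,"dy": 0,"dz": -20,"rx": 0,"ry": 0,"rz": 0},{"claw": 85,"dx": 0,"dy": 0,"dz": -20,"rx": 0,"ry": 0,"rz": 0},{"claw": 85,"dx": 0,"dy": 0,"dz": -10,"rx": 0,"ry": 0,"rz": 0}]'

```text
time: 12.65
ee_pos: [0.5078, 0.1646, 0.1978]
ee_rot: [-0.0, 1.0, -0.0, 0.001]
ft_force: [0.1, -0.2, 0.2]
width: 0.997
```

play_rows --deltas '[{"claw": 85,"dx": 0,"dy": 0,"dz": 0,"rx": 0,"ry": 0,"rz": -0.17},{"claw": 85,"dx": 0,"dy": 0,"dz": 0,"rx": 0,"ry": 0,"rz": -0.17},{"claw": 85,"dx": 0,"dy": 0,"dz": 0,"rx": 0,"ry": 0,"rz": -0.17},{"claw": 85,"dx": 0,"dy": 0,"dz": 0,"rx": 0,"ry": 0,"rz": -0.17},{"claw": 85,"dx": 0,"dy": 0,"dz": 0,"rx": 0,"ry": 0,"rz": -0.17},{"claw": 85,"dx": 0,"dy": 0,"dz": 0,"rx": 0,"ry": 0,"rz": -0.17},{"claw": 85,"dx": 0,"dy": 0,"dz": 0,"rx": 0,"ry": 0,"rz": -0.17},{"claw": 85,"dx": 0,"dy": 0,"dz": 0,"rx": 0,"ry": 0,"rz": -0.17},{"claw": 85,"dx": 0,"dy": 0,"dz": 0,"rx": 0,"ry": 0,"rz": -0.17},{"claw": 85,"dx": 0,"dy": 0,"dz": 0,"rx": 0,"ry": 0,"rz": -0.17},{"claw": 85,"dx": 0,"dy": 0,"dz": 0,"rx": 0,"ry": 0,"rz": -0.17},{"claw": 85,"dx": 0,"dy": 0,"dz": 0,"rx": 0,"ry": 0,"rz": -0.17},{"claw": 85,"dx": 0,"dy": 0,"dz": 0,"rx": 0,"ry": 0,"rz": -0.17},{"claw": 85,"dx": 0,"dy": 0,"dz": 0,"rx": 0,"ry": 0,"rz": -0.17},{"claw": 85,"dx": 0,"dy": 0,"dz": 0,"rx": 0,"ry": 0,"rz": -0.17},{"claw": 85,"dx": 0,"dy": 0,"dz": 0,"rx": 0,"ry": 0,"rz": -0.17},{"claw": 85,"dx": 0,"dy": 0,"dz": 0,"rx": 0,"ry": 0,"rz": -0.17},{"claw": 85,"dx": 0,"dy": 0,"dz": 0,"rx": 0,"ry": 0,"rz": -0.17},{"claw": 85,"dx": 0,"dy": 0,"dz": 0,"rx": 0,"ry": 0,"rz": -0.17},{"claw": 85,"dx": 0,"dy": 0,"dz": 0,"rx": 0,"ry": 0,"rz": -0.17}]'

```text
time: 15.15
ee_pos: [0.5072, 0.164, 0.196]
ee_rot: [-0.0, -0.131, 0.991, -0.0]
ft_force: [0.2, -0.5, -0.5]
width: 0.996
```

```bash
python3 - <<'E'
from h import *
s=readout.state();print(s["time"],s["joint_pos"].round(3),s["ee_pos"],s["ee_rot"].round(4),s["ft_force"])
S=viewer.read_camera("side");T=viewer.read_camera("top")
crop(S,170,180,130,150,4,"side8.png");crop(T,120,130,200,150,4,"top8.png")
a=np.linspace(0,2*np.pi,361);C=np.c_[.506+.03*np.cos(a),.164+.03*np.sin(a)]
q=proj(S,np.r_[np.c_[C,a*0+.096],np.c_[C,a*0+.124]])
hsv=cv2.cvtColor(S["img"],cv2.COLOR_RGB2HSV); m=cv2.inRange(hsv,(12,100,60),(40,255,255));m[:230]=0
n=np.argwhere(m)[:,::-1];print(n.min(0),n.max(0),q.min(0),q.max(0))
E
```

```text
15.15 [ 0.259  0.494 -0.935  1.8    0.449  1.077  0.996] [0.50719409 0.16402373 0.1959685 ] [-0.000e+00 -1.313e-01  9.913e-01 -3.000e-04] [ 0.24432588 -0.54897476 -0.48355782]
[221 253] [261 290] [221.42199209 249.24748451] [259.76088549 291.36136115]
```

View pics/side8.png

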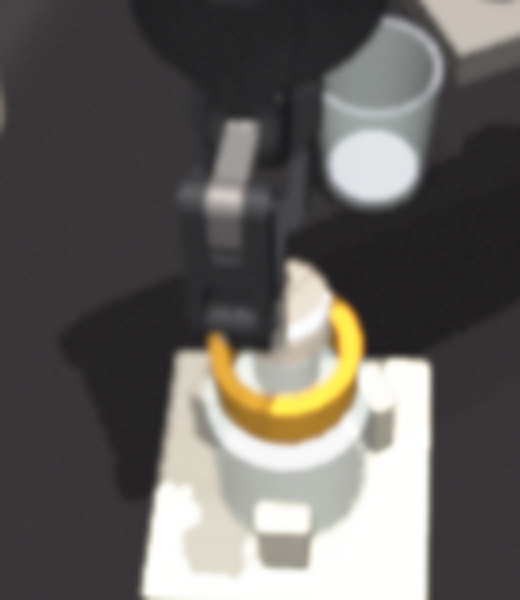

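View pics/top8.png

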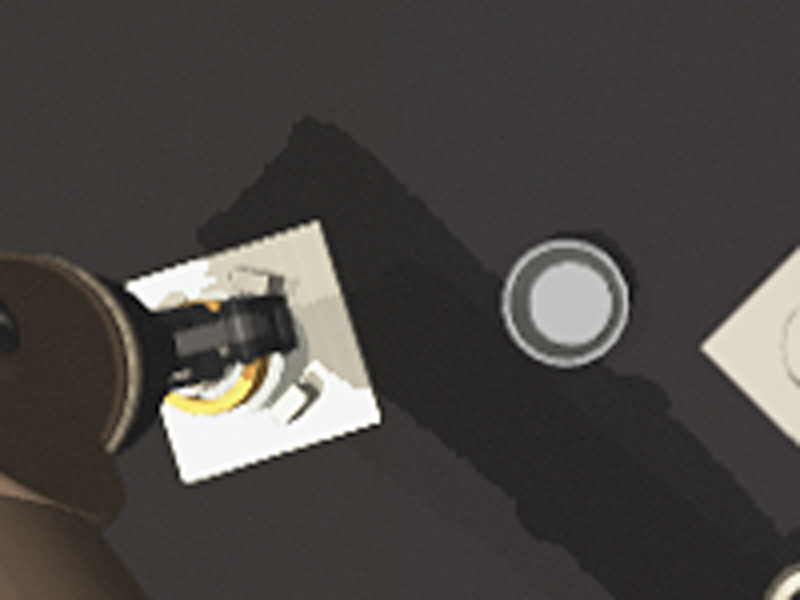

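The ring sits level and concentric (crop 290,370, outline within about 1 px of prediction), with the cap free above it. Centring on the axis, lowering to the cap (TCP z ≈ 0.147) and closing.

play_rows --deltas '[{"claw": 85,"dx": 1.3,"dy": 0.4,"dz": 5,"rx": 0,"ry": 0,"rz": 0},{"claw": 85,"dx": 0,"dy": 0,"dz": 10,"rx": 0,"ry": 0,"rz": 0},{"claw": 85,"dx": 0,"dy": 0,"dz": 10,"rx": 0,"ry": 0,"rz": 0},{"claw": 85,"dx": 0,"dy": 0,"dz": 10,"rx": 0,"ry": 0,"rz": 0},{"claw": 85,"dx": 0,"dy": 0,"dz": 10,"rx": 0,"ry": 0,"rz": 0},{"claw": 85,"dx": 0,"dy": 0,"dz": 4,"rx": 0,"ry": 0,"rz": 0},{"claw": 60,"dx": 0,"dy": 0,"dz": 0,"rx": 0,"ry": 0,"rz": 0},{"claw": 45,"dx": 0,"dy": 0,"dz": 0,"rx": 0,"ry": 0,"rz": 0},{"claw": 25,"dx": 0,"dy": 0,"dz": 0,"rx": 0,"ry": 0,"rz": 0},{"claw": 25,"dx": 0,"dy": 0,"dz": 0,"rx": 0,"ry": 0,"rz": 0},{"claw": 25,"dx": 0,"dy": 0,"dz": 0,"rx": 0,"ry": 0,"rz": 0},{"claw": 25,"dx": 0,"dy": 0,"dz": 0,"rx": 0,"ry": 0,"rz": 0}]' --newtons 50

```text
time: 16.75
ee_pos: [0.5062, 0.164, 0.1474]
ee_rot: [0.0, -0.128, 0.992, -0.0]
ft_force: [-0.3, -1.7, 4.9]
width: 0.376
```

```bash
python3 - <<'E'
from h import *
s=readout.state();print(s["time"],s["joint_pos"].round(3),s["ee_pos"],s["ee_rot"].round(4),s["ft_force"],s["wrist_torque"])
S=viewer.read_camera("side");crop(S,170,180,130,150,4,"side9.png")
E
```

```text
16.75 [ 0.225  0.545 -0.895  1.86   0.509  0.983  0.936] [0.50621308 0.16402945 0.14743811] [ 4.000e-04 -1.285e-01  9.917e-01 -4.000e-04] [-0.33121012 -1.72281444  4.88169904] [-0.4082945   0.22104297  0.01168506]
```

View pics/side9.png

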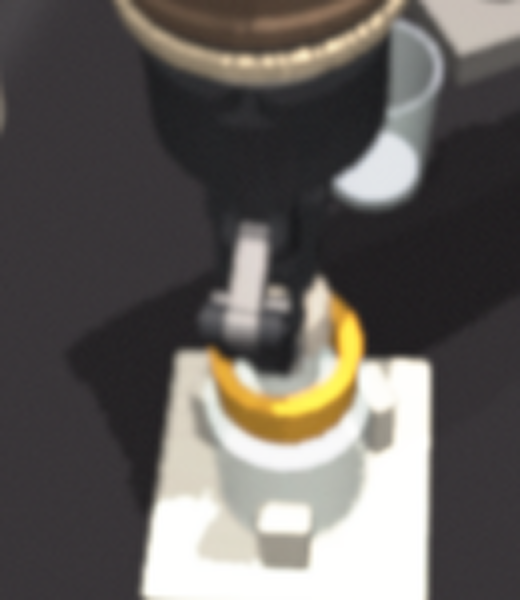

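The cap is gripped (opening about 32–35 mm) and the ring is undisturbed at crop (290,375). Turning clockwise 2.0 rad first, following the thread down.

play_rows --deltas '[{"claw": 25,"dx": 0,"dy": 0,"dz": 0.1,"rx": 0,"ry": 0,"rz": 0.1},{"claw": 25,"dx": 0,"dy": 0,"dz": 0.1,"rx": 0,"ry": 0,"rz": 0.1},{"claw": 25,"dx": 0,"dy": 0,"dz": 0.1,"rx": 0,"ry": 0,"rz": 0.1},{"claw": 25,"dx": 0,"dy": 0,"dz": 0.1,"rx": 0,"ry": 0,"rz": 0.1},{"claw": 25,"dx": 0,"dy": 0,"dz": 0.1,"rx": 0,"ry": 0,"rz": 0.1},{"claw": 25,"dx": 0,"dy": 0,"dz": 0.1,"rx": 0,"ry": 0,"rz": 0.1},{"claw": 25,"dx": 0,"dy": 0,"dz": 0.1,"rx": 0,"ry": 0,"rz": 0.1},{"claw": 25,"dx": 0,"dy": 0,"dz": 0.1,"rx": 0,"ry": 0,"rz": 0.1},{"claw": 25,"dx": 0,"dy": 0,"dz": 0.1,"rx": 0,"ry": 0,"rz": 0.1},{"claw": 25,"dx": 0,"dy": 0,"dz": 0.1,"rx": 0,"ry": 0,"rz": 0.1},{"claw": 25,"dx": 0,"dy": 0,"dz": 0.1,"rx": 0,"ry": 0,"rz": 0.1},{"claw": 25,"dx": 0,"dy": 0,"dz": 0.1,"rx": 0,"ry": 0,"rz": 0.1},{"claw": 25,"dx": 0,"dy": 0,"dz": 0.1,"rx": 0,"ry": 0,"rz": 0.1},{"claw": 25,"dx": 0,"dy": 0,"dz": 0.1,"rx": 0,"ry": 0,"rz": 0.1},{"claw": 25,"dx": 0,"dy": 0,"dz": 0.1,"rx": 0,"ry": 0,"rz": 0.1},{"claw": 25,"dx": 0,"dy": 0,"dz": 0.1,"rx": 0,"ry": 0,"rz": 0.1},{"claw": 25,"dx": 0,"dy": 0,"dz": 0.1,"rx": 0,"ry": 0,"rz": 0.1},{"claw": 25,"dx": 0,"dy": 0,"dz": 0.1,"rx": 0,"ry": 0,"rz": 0.1},{"claw": 25,"dx": 0,"dy": 0,"dz": 0.1,"rx": 0,"ry": 0,"rz": 0.1},{"claw": 25,"dx": 0,"dy": 0,"dz": 0.1,"rx": 0,"ry": 0,"rz": 0.1}]'

```text
time: 19.3
ee_pos: [0.5062, 0.164, 0.1455]
ee_rot: [0.001, 0.766, 0.643, 0.0]
ft_force: [-0.2, -2.8, 5.2]
width: 0.375
```

```bash
cat > st.py <<'E'
from h import *
s=readout.state();q=s["ee_rot"];x=2*np.arctan2(q[2],q[1])
print(s["time"],s["joint_pos"].round(3),s["ee_pos"].round(4),"yaw",round(x,4),s["ft_force"].round(1),s["wrist_torque"].round(3),s["effort"][6],s["width"])
E
python3 st.py
```

```text
19.3 [-0.113  0.421 -0.399  1.888  0.21   0.872 -0.792] [0.5062 0.164  0.1455] yaw 1.3962 [-0.2 -2.8  5.2] [-0.537  0.198  0.117] 1.4036474749445915 0.37457804484026513
```

2.0 rad turned with low torque. Next short batches, watching the torque.

play_rows --deltas '[{"claw": 25,"dx": 0,"dy": 0,"dz": 0.1,"rx": 0,"ry": 0,"rz": 0.08},{"claw": 25,"dx": 0,"dy": 0,"dz": 0.1,"rx": 0,"ry": 0,"rz": 0.08},{"claw": 25,"dx": 0,"dy": 0,"dz": 0.1,"rx": 0,"ry": 0,"rz": 0.08},{"claw": 25,"dx": 0,"dy": 0,"dz": 0,"rx": 0,"ry": 0,"rz": 0.08}]'

```text
time: 19.8
ee_pos: [0.5063, 0.164, 0.1452]
ee_rot: [0.0, 0.859, 0.513, 0.0]
ft_force: [0.3, -3.6, 4.4]
width: 0.375
```

```bash
python3 st.py
```

```text
19.8 [-0.171  0.411 -0.322  1.893  0.168  0.862 -1.071] [0.5063 0.164  0.1452] yaw 1.0768 [ 0.3 -3.6  4.4] [-0.592  0.081  0.011] 1.113535724580288 0.3754730459070174
```

play_rows --deltas '[{"claw": 25,"dx": 0,"dy": 0,"dz": 0.1,"rx": 0,"ry": 0,"rz": 0.08},{"claw": 25,"dx": 0,"dy": 0,"dz": 0.1,"rx": 0,"ry": 0,"rz": 0.08},{"claw": 25,"dx": 0,"dy": 0,"dz": 0,"rx": 0,"ry": 0,"rz": 0.08}]'

```text
time: 20.18
ee_pos: [0.5063, 0.164, 0.145]
ee_rot: [0.0, 0.914, 0.406, 0.0]
ft_force: [-0.3, -1.9, 3.9]
width: 0.379
```

```bash
python3 st.py
```

```text
20.175 [-0.214  0.405 -0.264  1.897  0.138  0.856 -1.282] [0.5063 0.164  0.145 ] yaw 0.8369 [-0.3 -1.9  3.9] [-0.539  0.136  0.063] 1.1150482669472694 0.37868141423484286
```

Turned 2.56 rad so far, and the torque is still low.

play_rows --deltas '[{"claw": 25,"dx": 0,"dy": 0,"dz": 0.1,"rx": 0,"ry": 0,"rz": 0.07},{"claw": 25,"dx": 0,"dy": 0,"dz": 0.1,"rx": 0,"ry": 0,"rz": 0.07}]'

```text
time: 20.42
ee_pos: [0.507, 0.1646, 0.145]
ee_rot: [0.0, 0.94, 0.343, 0.001]
ft_force: [2.7, -1.8, 2.8]
width: 0.373
```

```bash
python3 st.py
```

```text
20.425 [-0.239  0.402 -0.231  1.899  0.121  0.851 -1.404] [0.507  0.1646 0.145 ] yaw 0.6992 [ 2.7 -1.8  2.8] [-0.08  -0.872  1.253] -0.21366796921938658 0.37313744800404164
```

play_rows --deltas '[{"claw": 25,"dx": 0,"dy": 0,"dz": 0.1,"rx": 0,"ry": 0,"rz": 0.07},{"claw": 25,"dx": 0,"dy": 0,"dz": 0,"rx": 0,"ry": 0,"rz": 0.07}]'

```text
time: 20.68
ee_pos: [0.5096, 0.1662, 0.1455]
ee_rot: [-0.001, 0.961, 0.276, 0.004]
ft_force: [12.9, 3.3, -6.0]
width: 0.375
```

```bash
python3 st.py
```

```text
20.675 [-0.265  0.4   -0.198  1.898  0.103  0.845 -1.527] [0.5096 0.1662 0.1455] yaw 0.5586 [12.9  3.3 -6. ] [ 0.851 -2.754  0.369] 0.8446667902171612 0.37513223524872996
```

The stop was met at yaw ≈ 0.70 (1.25 N·m), with the cap about 2.7 rad from the start. Pushing on made the grip slip sideways, and the TCP is 3 mm off. I'll open, let it re-centre, re-grip and test the stop once more before backing off.

play_rows --deltas '[{"claw": 25,"dx": 0,"dy": 0,"dz": 0,"rx": 0,"ry": 0,"rz": 0},{"claw": 55,"dx": 0,"dy": 0,"dz": 0,"rx": 0,"ry": 0,"rz": 0},{"claw": 55,"dx": 0,"dy": 0,"dz": 0,"rx": 0,"ry": 0,"rz": 0},{"claw": 55,"dx": 0,"dy": 0,"dz": 0,"rx": 0,"ry": 0,"rz": 0}]'

```text
time: 21.18
ee_pos: [0.5055, 0.1642, 0.1439]
ee_rot: [0.0, 0.961, 0.276, -0.0]
ft_force: [-0.4, -0.6, 0.4]
width: 0.642
```

```bash
python3 st.py; python3 - <<'E'
from h import *
S=viewer.read_camera("side");crop(S,170,180,130,150,4,"side10.png")
E
```

```text
21.175 [-0.264  0.4   -0.198  1.903  0.102  0.849 -1.526] [0.5055 0.1642 0.1439] yaw 0.5598 [-0.4 -0.6  0.4] [ 0.053  0.068 -0.069] 0.00021389839275798295 0.6419419006405586
```

View pics/side10.png

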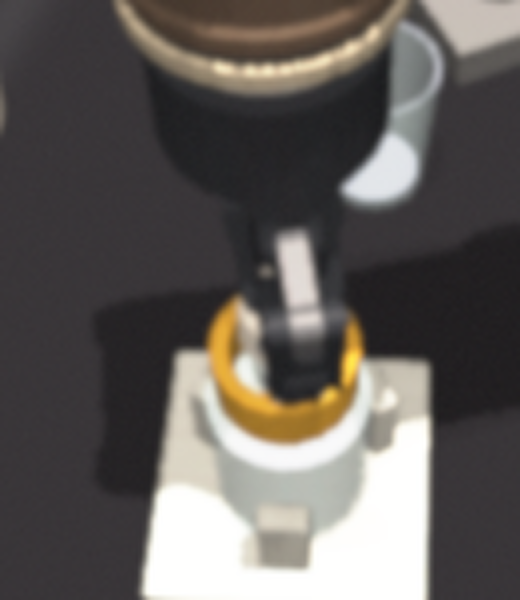

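The ring is still seated (crop 285,380), the fingers are free and the TCP is back on the axis. Re-gripping, then a small clockwise test.

play_rows --deltas '[{"claw": 40,"dx": 0,"dy": 0,"dz": 0,"rx": 0,"ry": 0,"rz": 0},{"claw": 25,"dx": 0,"dy": 0,"dz": 0,"rx": 0,"ry": 0,"rz": 0},{"claw": 25,"dx": 0,"dy": 0,"dz": 0,"rx": 0,"ry": 0,"rz": 0},{"claw": 25,"dx": 0,"dy": 0,"dz": 0,"rx": 0,"ry": 0,"rz": 0}]' --newtons 60

```text
time: 21.72
ee_pos: [0.506, 0.1639, 0.1443]
ee_rot: [0.0, 0.961, 0.276, 0.0]
ft_force: [-0.4, -3.3, 5.8]
width: 0.374
```

```bash
python3 st.py
```

```text
21.725 [-0.264  0.4   -0.198  1.902  0.103  0.849 -1.526] [0.506  0.1639 0.1443] yaw 0.5593 [-0.4 -3.3  5.8] [-0.57   0.228 -0.027] -0.007147552241804078 0.37369693181156394
```

play_rows --deltas '[{"claw": 25,"dx": 0,"dy": 0,"dz": 0,"rx": 0,"ry": 0,"rz": 0.03},{"claw": 25,"dx": 0,"dy": 0,"dz": 0,"rx": 0,"ry": 0,"rz": 0}]'

```text
time: 21.98
ee_pos: [0.506, 0.1639, 0.1443]
ee_rot: [0.0, 0.965, 0.262, 0.0]
ft_force: [-1.4, -4.0, 5.2]
width: 0.371
```

```bash
python3 st.py
```

```text
21.975 [-0.27   0.399 -0.19   1.903  0.099  0.849 -1.552] [0.506  0.1639 0.1443] yaw 0.5298 [-1.4 -4.   5.2] [-0.607  0.122  0.398] -0.6723096035420895 0.3708895935104777
```

play_rows --deltas '[{"claw": 25,"dx": 0,"dy": 0,"dz": 0,"rx": 0,"ry": 0,"rz": 0.03},{"claw": 25,"dx": 0,"dy": 0,"dz": 0,"rx": 0,"ry": 0,"rz": 0}]'

```text
time: 22.22
ee_pos: [0.506, 0.164, 0.1443]
ee_rot: [0.001, 0.969, 0.248, 0.0]
ft_force: [-0.6, -2.8, 5.8]
width: 0.369
```

```bash
python3 st.py
```

```text
22.225 [-0.275  0.398 -0.183  1.903  0.096  0.848 -1.578] [0.506  0.164  0.1443] yaw 0.5009 [-0.6 -2.8  5.8] [-0.726  0.13   0.91 ] -1.1570826172828674 0.3688511643343671
```

The torque rises steeply again (0.40 → 0.91 N·m for 0.03 rad), so the cap is home. Backing off 1.57 rad plus 0.05 windup, and rising with the thread.

play_rows --deltas '[{"claw": 25,"dx": 0,"dy": 0,"dz": 0,"rx": 0,"ry": 0,"rz": -0.09},{"claw": 25,"dx": 0,"dy": 0,"dz": -0.1,"rx": 0,"ry": 0,"rz": -0.09},{"claw": 25,"dx": 0,"dy": 0,"dz": -0.1,"rx": 0,"ry": 0,"rz": -0.09},{"claw": 25,"dx": 0,"dy": 0,"dz": -0.1,"rx": 0,"ry": 0,"rz": -0.09},{"claw": 25,"dx": 0,"dy": 0,"dz": -0.1,"rx": 0,"ry": 0,"rz": -0.09},{"claw": 25,"dx": 0,"dy": 0,"dz": -0.1,"rx": 0,"ry": 0,"rz": -0.09},{"claw": 25,"dx": 0,"dy": 0,"dz": -0.1,"rx": 0,"ry": 0,"rz": -0.09},{"claw": 25,"dx": 0,"dy": 0,"dz": -0.1,"rx": 0,"ry": 0,"rz": -0.09},{"claw": 25,"dx": 0,"dy": 0,"dz": -0.1,"rx": 0,"ry": 0,"rz": -0.09},{"claw": 25,"dx": 0,"dy": 0,"dz": -0.1,"rx": 0,"ry": 0,"rz": -0.09},{"claw": 25,"dx": 0,"dy": 0,"dz": -0.1,"rx": 0,"ry": 0,"rz": -0.09},{"claw": 25,"dx": 0,"dy": 0,"dz": -0.1,"rx": 0,"ry": 0,"rz": -0.09},{"claw": 25,"dx": 0,"dy": 0,"dz": -0.1,"rx": 0,"ry": 0,"rz": -0.09},{"claw": 25,"dx": 0,"dy": 0,"dz": -0.1,"rx": 0,"ry": 0,"rz": -0.09},{"claw": 25,"dx": 0,"dy": 0,"dz": -0.1,"rx": 0,"ry": 0,"rz": -0.09},{"claw": 25,"dx": 0,"dy": 0,"dz": -0.1,"rx": 0,"ry": 0,"rz": -0.09},{"claw": 25,"dx": 0,"dy": 0,"dz": -0.1,"rx": 0,"ry": 0,"rz": -0.09},{"claw": 25,"dx": 0,"dy": 0,"dz": 0,"rx": 0,"ry": 0,"rz": -0.09},{"claw": 25,"dx": 0,"dy": 0,"dz": 0,"rx": 0,"ry": 0,"rz": 0},{"claw": 25,"dx": 0,"dy": 0,"dz": 0,"rx": 0,"ry": 0,"rz": 0}]'

```text
time: 24.72
ee_pos: [0.5062, 0.1638, 0.1458]
ee_rot: [0.0, 0.49, 0.872, -0.0]
ft_force: [0.6, -3.4, 5.2]
width: 0.376
```

```bash
python3 st.py; python3 - <<'E'
from h import *
S=viewer.read_camera("side");T=viewer.read_camera("top");crop(S,170,180,130,150,4,"side11.png");cv2.imwrite("pics/top11.png",T["img"][:,:,::-1])
a=np.linspace(0,2*np.pi,361);C=np.c_[.5058+.03*np.cos(a),.164+.03*np.sin(a)]
q=proj(S,np.r_[np.c_[C,a*0+.096],np.c_[C,a*0+.124]])
hsv=cv2.cvtColor(S["img"],cv2.COLOR_RGB2HSV); m=cv2.inRange(hsv,(12,100,60),(40,255,255));m[:230]=0
n=np.argwhere(m)[:,::-1];print(n.min(0),n.max(0),q.min(0),q.max(0))
E
```

```text
24.725 [ 0.013  0.453 -0.574  1.877  0.309  0.9   -0.162] [0.5062 0.1638 0.1458] yaw 2.1182 [ 0.6 -3.4  5.2] [-0.708 -0.017  0.056] -0.0037129678821656853 0.3756503990120806
[221 259] [261 290] [221.53750049 249.28639695] [259.87989231 291.40524204]
```

View pics/side11.png

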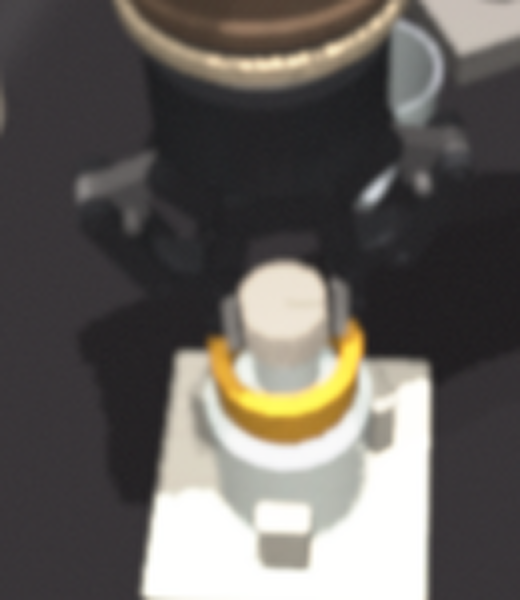

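View pics/top11.png

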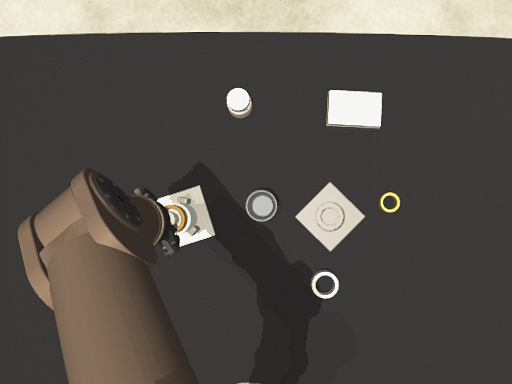

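The bar on the cap shows at crop (285–322, 300) and the ring is level at (285,390). In the top view the bystanders are unmoved: jar 239,102; beaker 262,206; box 354,109. I'll check the net cap turn from the bar direction.

```bash
python3 - <<'E'
from h import *
S=viewer.read_camera("side")
def ang(p0,p1,z):
    P=plane(S,[p0,p1],z); d=P[1]-P[0]; return np.arctan2(d[1],d[0]),np.hypot(*d[:2])
print(ang((220+262/12,240+165/12),(220+330/12,240+100/12),.158),ang((170+287/4,180+301/4),(170+322/4,180+302/4),.157))
E
python3 - <<'E'
import cv2,numpy as np
from h import *
c=viewer.read_camera("side")["img"][240:275,225:265,::-1].astype(float)
cv2.imwrite("pics/bar.png",cv2.resize(np.clip((c-150)*2.5,0,255).astype(np.uint8),None,fx=14,fy=14,interpolation=cv2.INTER_CUBIC))
E
python3 st.py
```

```text
(np.float64(-1.9019618077664382), np.float64(0.012706511856881892)) (np.float64(-2.7921713340462953), np.float64(0.013064101739266564))
24.925 [ 0.013  0.453 -0.574  1.877  0.309  0.9   -0.161] [0.5062 0.1638 0.1458] yaw 2.1185 [ 1.  -2.6  5.2] [-0.825 -0.082  0.021] -0.04666666151024401 0.3694259697287118
```

View pics/bar.png

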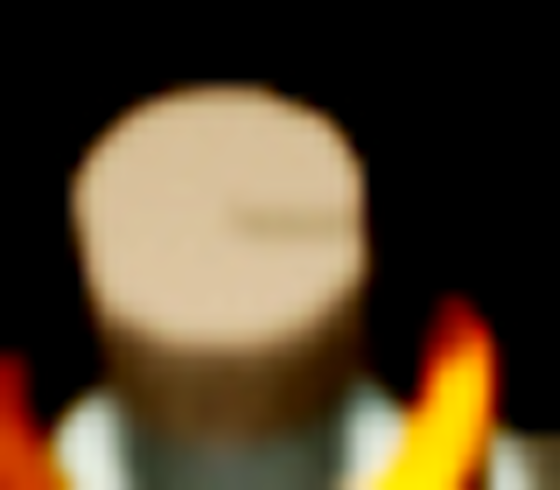

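The bar gives a net change of about −0.89 rad against −1.06 expected from the wrist. That is within what a bar 9 px long allows, and either value lies inside the 1.22–1.92 band. The gripper holds still, so I'm handing in.

```bash
python3 -c "
from workcell import workorder
print(workorder.job_done())"; python3 st.py
```

```text
the job is handed in; nothing more can be done
None
the job is handed in; nothing more can be done
```

I finished the job and handed it in at about 25 s of robot time, with the gripper still holding the cap. The hand-in gives no verdict, so these are my own checks.

**What I did**
- **Ring:** I lifted the larger brass ring out of the mould and lowered it over the cap. It touched the shoulder at the expected height, and I let go of it there.
- **Cap:** I screwed it down about 2.6 rad to the stop. Pushing on past the stop made the grip slip about 3 mm sideways, so I opened, re-centred and gripped again. A second clockwise test met the stop again: torque rose from 0.40 to 0.91 N·m over 0.03 rad. I then backed it off 1.57 rad and held it, with the grip set to 60 N.

**Last checks**
- **Ring seat:** the ring is level, and its outline in the side view is within about 2 pixels of where a seated ring should appear.
- **Bystanders:** the jar, beaker and box are at the same pixels as at the start.
- **Cap hold:** the wrist is still and the turning torque is near zero.
- **Disagreement:** the bar on the cap gives a back-off of about 1.74 rad, while the wrist angle gives 1.57. The bar is only about 9 pixels long, so I trust the wrist. Both are inside the allowed 1.22 to 1.92 rad.

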